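Stack a terracotta sprouting tower and switch on the lamp

TASK

Take the lid off the white plate and set it down flat on the cork mat, then build the sprouting tower in the middle of the plate: the thick foot first, then every terracotta dish from the planting deck, lying flat and neatly centred one on another. When all the dishes are stacked, put the lid on top, centred, with its spout pointing the same way as the plate's lip; last of all push the lamp's lever fully over to on (away from you), and leave the other things on the counter where they are.

Things in the scene. Friction and masses are not known exactly. Their poses are not given: they have to be found in the camera images.
- plate: white round ceramic plate, flat, 130 mm in diameter and 8 mm thick, fixed to the counter; a flat pouring lip 22 mm wide with a dark line on it juts from one side. Origin at the centre of its underside, +x points from the centre to the lip
- plate_lip (a point): the outer end of the plate's pouring lip, 92 mm from the plate's centre
- mat: square cork mat 100 x 100 x 4 mm, fixed, beyond the plate; origin at the centre of its underside
- deck: grey planting deck lying on the counter, a fixed flat board 220 (x) x 280 (y) x 20 mm with dark round pod openings that are only flat marks; origin at the centre of its underside. The dishes start on its top, 20 mm up
- foot: the foot of the tower: terracotta disc 68 mm in diameter and 30 mm thick with a dark band round its side, about twice as thick as a dish; origin at the centre of its underside. It starts lying on the counter to the robot's right
- lid: terracotta lid: disc 68 mm in diameter and 10 mm thick, on it a straight upright grip bar 56 mm long (along its x), 14 mm wide (along its y) and 30 mm tall (top 40 mm above the underside); a spout 20 mm wide and 8 mm high juts from the disc along +x to 54 mm from the centre, in line with the bar. Origin at the centre of the underside. It starts on the plate, turned some other way
- lid_spout (a point): the outer end of the lid's spout, 54 mm from the lid's centre along its +x, 6 mm above its underside
- lamp_switch (a joint): grow lamp's toggle lever on a fixed grey block 70 x 50 x 25 mm: angle in rad, 0 to 0.12 is off (leaning to its block's -x, roughly to the robot), 1.0 is fully on (leaning away from the robot, to the block's +x); it swings about the block's y axis, 22 mm above the counter, stays where it is left and needs about 1 N at the ball
- lamp_switch_tip (a point): centre of the black ball, 26 mm in diameter, on the end of the lever, 80 mm from the pivot (about 92 mm above the counter when off, 102 mm when upright)
- lamp_switch_base: the lever's grey block, fixed; origin at the centre of its underside, straight below the pivot; at lever angle a the lever leans a - 0.5 rad from upright towards the block's +x
- dish1: flat round terracotta sprouting dish, a solid disc 64 mm in diameter and 16 mm thick with a dark printed circle on top; origin at the centre of its underside, z up. Starts lying on the planting deck; three to five of the five dishes are there in any run
- dish2: flat round terracotta sprouting dish, a solid disc 64 mm in diameter and 16 mm thick with a dark printed circle on top; origin at the centre of its underside, z up. Starts lying on the planting deck; three to five of the five dishes are there in any run
- dish3: flat round terracotta sprouting dish, a solid disc 64 mm in diameter and 16 mm thick with a dark printed circle on top; origin at the centre of its underside, z up. Starts lying on the planting deck; three to five of the five dishes are there in any run
- dish4: flat round terracotta sprouting dish, a solid disc 64 mm in diameter and 16 mm thick with a dark printed circle on top; origin at the centre of its underside, z up. Starts lying on the planting deck; three to five of the five dishes are there in any run
- dish5: flat round terracotta sprouting dish, a solid disc 64 mm in diameter and 16 mm thick with a dark printed circle on top; origin at the centre of its underside, z up. Starts lying on the planting deck; three to five of the five dishes are there in any run
- marker: marker pen lying flat, 130 mm long (its x), 15 mm thick; beside the mat; a bystander, loose, origin at the centre of its underside
- label: white plastic plant label lying flat, 4 mm thick: plaque 50 x 70 mm with a 70 mm stem; near the robot; a bystander, loose, origin at the centre of its underside
- feed_a: closed green bottle, 48 mm in diameter, 130 mm tall, at the back right; a bystander, loose, origin at the centre of its underside
- feed_b: like feed_a, next to it; a bystander, loose, origin at the centre of its underside
- pod_a: white pod cup with clear dome, 68 mm wide and tall, behind the gap between mat and deck; a bystander, loose, origin at the centre of its underside
- pod_b: like pod_a, left of the deck; a bystander, loose, origin at the centre of its underside
- pebble: grey pebble 46 mm wide and 30 mm high, near the robot on its right; a bystander, loose, origin at the centre of its underside
Things that resemble listed ones, but are neither listed nor needed, are in the scene too. Of the things like the lamp_switch_base, leave any that is yellow; of the rest the larger one is meant.

How it is judged (in metres and radians):
On the way, in this order (a step that is already met when the one before it is completed fails the run):
1. the lid has been taken off the plate and released lying flat on the cork mat (horizontal distance between lid and mat below 0.045 m and height (world z) of lid below 0.012 m and angle between lid's own z axis and vertical below 0.1 rad and linear speed of lid below 0.03 m/s and contact force between the fingers and lid below 0.1 N), for 0.2 s.
2. the foot and all dishes are stacked, centred on the plate and released, the lid not yet on (horizontal distance between each of foot, dish1, dish2, dish3, dish4, dish5 and plate below 0.01 m and angle between each of foot, dish1, dish2, dish3, dish4, dish5's own z axis and vertical below 0.1 rad and linear speed of each of foot, dish1, dish2, dish3, dish4, dish5 below 0.03 m/s and contact force between the fingers and foot below 0.1 N and z of foot in the frame of plate below 0.012 m and contact force between the fingers and dish1 below 0.1 N and z of each of dish1, dish2, dish3, dish4, dish5 in the frame of foot above 0.026 m and contact force between the fingers and dish2 below 0.1 N and contact force between the fingers and dish3 below 0.1 N and contact force between the fingers and dish4 below 0.1 N and contact force between the fingers and dish5 below 0.1 N and horizontal distance between lid and plate above 0.08 m), for 0.2 s.
3. the lid lies on top of the tower, centred, its spout the way of the plate's lip (horizontal distance between each of foot, dish1, dish2, dish3, dish4, dish5, lid and plate below 0.01 m and angle between each of foot, dish1, dish2, dish3, dish4, dish5, lid's own z axis and vertical below 0.1 rad and linear speed of each of foot, dish1, dish2, dish3, dish4, dish5, lid below 0.03 m/s and contact force between the fingers and foot below 0.1 N and z of foot in the frame of plate below 0.012 m and contact force between the fingers and dish1 below 0.1 N and z of each of dish1, dish2, dish3, dish4, dish5, lid in the frame of foot above 0.026 m and contact force between the fingers and dish2 below 0.1 N and contact force between the fingers and dish3 below 0.1 N and contact force between the fingers and dish4 below 0.1 N and contact force between the fingers and dish5 below 0.1 N and contact force between the fingers and lid below 0.1 N and angle between the x axis of lid and the x axis of plate, either way round below 0.26 rad and x of lid_spout in the frame of plate above 0.03 m and z of each of dish1, dish2, dish3, dish4, dish5 in the frame of lid below -0.012 m), for 0.2 s.
4. the lamp's lever is over to on (value of joint lamp_switch above 0.85 rad), for 0.2 s.
At the end, for the whole second after the job is handed in: The foot lies flat on the plate, all dishes present lie flat on it and the lid lies flat on top of them, each within 10 mm of the plate's centre (sideways) and 0.1 rad of level, at rest and released; the lid's spout points the way of the plate's lip within 0.26 rad; the lever stands beyond 0.85 rad (all of step 3 and value of joint lamp_switch above 0.85 rad); the robot touches nothing.
It fails at once if a bystander (marker, label, bottle, pod cup, pebble) is shifted more than 40 mm (distance of any of marker, label, feed_a, feed_b, pod_a, pod_b, pebble from where it was at the start of the episode above 0.04 m).
It fails at once if a bottle or pod cup is tipped over (angle between any of feed_a, feed_b, pod_a, pod_b's own z axis and vertical above 0.6 rad).
Of dish1, dish2, dish3, dish4, dish5 only 3 to 5 are there at a start; the rules pass over those that are not, and their reading is None.
At some moment in a run one of foot, dish1, dish2, dish3, dish4, dish5 may be knocked a few centimetres aside while the robot is not near it.
Once in a run the grip may slacken for a moment while it holds something.
It also fails if it takes over 208 s, if anything falls off the work surface, if the arm or the gripper's body presses on something with over 40 N, if the wrist force passes 120 N, or if a joint passes its speed limit or range.

ROBOT

A 6-joint arm with a two-finger parallel gripper is mounted at the origin on the work surface. World frame = base frame: x ahead of the robot, y to its left, z up, the work surface at z = 0. Lengths are in mm, angles in rad, forces in N, time in s.
With the tool pointing down it reaches from about 400 to 825 mm from the base axis. Payload 7 kg.
Tool frame: the origin (TCP) lies at the very end of the fingers, on their centre line; the grasp point (between the pads) lies 19 mm behind it (manip.grip_point_offset is the distance from the TCP to the grasp point, in mm); z points along the fingers, y is the line along which they close (so a half turn about z gives the same grasp; the last joint's range is limited). The gripper opens to 85 mm and grips with 20 to 120 N. Pads are 22 mm wide; open, the fingers measure 114 mm over their backs; the gripper's body (76 mm by 85 mm) begins 54 mm behind the grasp point. The pads swing forward as they close: fully open they stand 13 mm farther back than shut.
Start: joints at [-0.933, 0.359, 0.012, 0, -1.224, -0.288], TCP at [231.302, -634.109, 231.302] pointing down, gripper open.
Joint ranges: [-3.07, 3.07], [-1.43, 2.12], [-1.02, 1.25], [-3.03, 1.67], [-3.05, -0], [-3.03, 3.03]. Speed limits (rad/s): [2.39, 2.39, 3.01, 3.14, 3.14, 3.14].

INTERFACE

Orientations are given as a unit quaternion [w, x, y, z].
In Python, from plant import manip, vision gives the robot as it stands.
- The arm moves only by the shell command python3 -m inch 'ROWS' [OPENING] [FORCE]. ROWS is JSON, a list of rows, each a list of 2 entries, a list of its own where there are three numbers: the shift along the tool's x, y, z in mm, then the turn about the tool's z in degrees. In form: [[[dx, dy, dz], roll], ...]. A call has 1 to 8 rows; each row is the pose to reach, as a shift and turn from the pose commanded when the call began, along the tool's axes at that moment; what a row does not reach only later rows make up. A row lasts 1/10 s, in which the tool goes at most 50 mm and 8.59 degrees, less where a joint would pass 70% of its speed; a pose out of reach is approached as far as the arm can. A call with a gripper value outside its range is refused whole. OPENING is the opening, from 0 (shut) to 1 (fully open), set as the call begins (- or left out, the last holds). The fingers move at their own pace and stop on an object; FORCE is the grip in N (left out, the last holds). Time passes only in rows, so rows that repeat a pose let the fingers close. It gives the time, the measured TCP pose, the force, the opening and the grip force at its end, in the units of the state.
- manip.observe(): the state, without advancing time (a new reading comes with each control period).
- vision.grab_frame(name): name is "scene" or "top" or "wrist"; returns a dict with "color" (400x640x3 uint8, blue, green, red), "vfov" (degrees; the focal length in pixels is half the picture's height over the tangent of half this angle, whatever the lens; pixels are square), "cx", "cy" (the principal point, pixels), "k1" (the pictures are not rectified: a ray, as slopes to the right and down, at radius r is drawn at 1 + k1 r^2 times it, then the intrinsics apply), "R" (3x3) and "t" (3): a world point X has camera coordinates R X + t. Camera axes: x right, y down, z forward; pixel columns grow to the right and rows downward; lengths in mm; the calibration is good to about 2 mm. A picture is of the moment at which its call begins. There is no depth.
- manip.sign_off(): hands the job in; it is judged then, once.
The state is a dict: "time_s": time; "joints": joint angles; "dq": joint speeds; "joint_efforts": joint torques, N m; "ee_pos": TCP position; "eef_rot": TCP orientation; "contact_force": force on the tool from outside, world axes, zero at the start; "torque": the same for the moment, N m; "width": finger opening in mm; "gripper_force": force on a finger pad.
Only numpy, scipy, OpenCV 4.12 (cv2) and the standard library are available. Lean on these libraries where they do the work, as an engineer would, in place of code of your own. Each camera call takes 0.05 s, during which the arm holds its last target. There are 200 camera calls.

## Working session

There is one attempt and no reset: what is moved stays moved. The work goes in short steps, Python scripts to look and compute and a shell command to move; the robot and the scene stay as the last step left them, time stands still between calls to the robot, and variables do not carry over. Pictures are saved under pics/ and viewed, at most 14 in all, crops included, and the job is handed in when it is done.

```bash
ls; mkdir -p pics
cat > h.py <<'E'
import numpy as np, cv2
from plant import manip, vision
def grab(n,save=None):
    f=vision.grab_frame(n)
    if save: cv2.imwrite('pics/'+save,f['color'])
    return f
def ray(f,u,v):
    F=200/np.tan(np.radians(f['vfov'])/2); K=np.array([[F,0,f['cx']],[0,F,f['cy']],[0,0,1.]])
    d=np.array([(u-f['cx'])/F,(v-f['cy'])/F]); s=d.copy()
    for _ in range(30): s=d/(1+f['k1']*(s@s))
    R=np.array(f['R']);t=np.array(f['t']); return -R.T@t, R.T@np.array([s[0],s[1],1.])
def onz(f,u,v,z):
    o,d=ray(f,u,v); return o+d*(z-o[2])/d[2]
def proj(f,X):
    F=200/np.tan(np.radians(f['vfov'])/2); c=np.array(f['R'])@np.array(X,float)+np.array(f['t']); s=c[:2]/c[2]; s=s*(1+f['k1']*(s@s)); return s*F+[f['cx'],f['cy']]
E
python3 - <<'E'
from h import *
for n in('top','scene'):
    f=grab(n,n+'0.png'); print(n,f['vfov'],f['k1'],np.round(-np.array(f['R']).T@f['t']),np.round(f['R'],3).tolist())
s=manip.observe(); print(s)
E
```

```text
pics
top 44.565729028903974 0.027866086283371956 [ 448.    3. 1460.] [[-0.023, -1.0, -0.017], [-0.996, 0.025, -0.085], [0.085, 0.015, -0.996]]
scene 53.72966778357419 0.02776284261075649 [1149.  144.  927.] [[-0.218, 0.976, -0.009], [0.791, 0.171, -0.587], [-0.572, -0.135, -0.809]]
{'time_s': 0.1, 'joints': array([-9.32903357e-01,  3.59285342e-01,  1.11692306e-02, -3.09910502e-04,
       -1.22411261e+00, -2.88065713e-01]), 'dq': array([ 0.00042417, -0.00256905,  0.00243896, -0.00017066, -0.00015025,
       -0.00018643]), 'joint_efforts': array([-1.21963218e-03, -5.84766448e+01,  2.94111961e+01,  6.95470512e+00,
       -3.10242416e-03,  3.38963673e-05]), 'ee_pos': array([ 231.15424889, -633.73114074,  230.48464388]), 'eef_rot': array([-1.89504078e-04, -1.73971088e-01,  9.84750489e-01,  7.05869801e-04]), 'contact_force': array([ 0.15710431, -0.31100031,  0.24940737]), 'torque': array([ 0.02686926, -0.00408742, -0.0105013 ]), 'gripper_force': 0.0, 'width': 85.47726844496847}
```

View pics/top0.png

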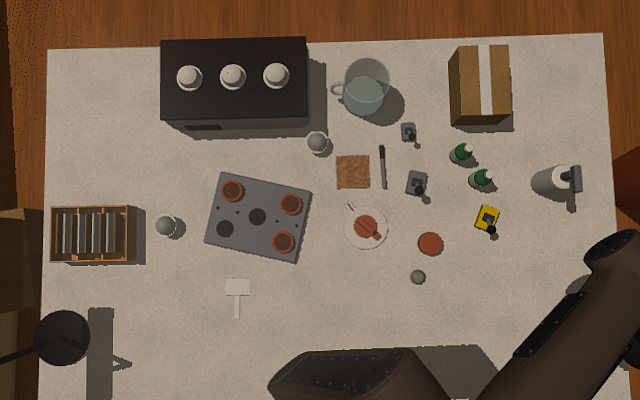

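View pics/scene0.png

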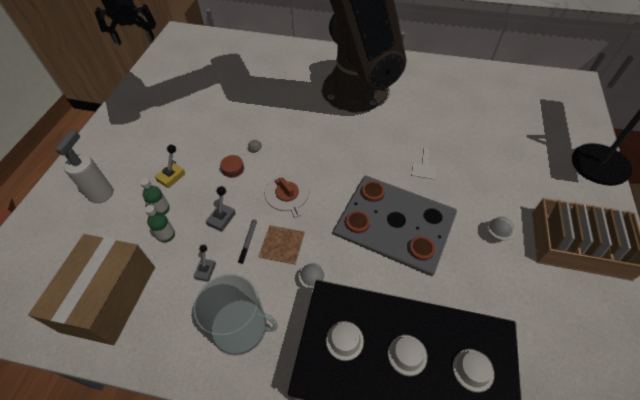

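Top view: the three dishes are at (232,190), (291,204) and (283,242). The foot is at (430,244). The lid is on the plate at (365,227), with the plate's lip up-left at (350,206). The mat is at (353,172).
Lever candidates are yellow (487,218), grey (417,183) and small grey (409,131). The grey one at (417,183) is meant, since it is the larger non-yellow one. I'll confirm that with a crop.

Run:
```python
from h import *
f=grab('top'); c=f['color']; hsv=cv2.cvtColor(c,cv2.COLOR_BGR2HSV)
m=((hsv[...,0]<12)|(hsv[...,0]>172))&(hsv[...,1]>120)&(hsv[...,2]>60); m=m.astype(np.uint8)*255
n,l,st,ce=cv2.connectedComponentsWithStats(m)
for i in range(1,n):
    if st[i,4]>60 and 140<ce[i][0]<500 and 120<ce[i][1]<320:
        cs,_=cv2.findContours((l==i).astype(np.uint8),0,1); (u,v),r=cv2.minEnclosingCircle(cs[0])
        print(st[i],ce[i].round(1),(u,v,r),[onz(f,u,v,z).round(1).tolist()[:2] for z in(18,30,36)])
for nm,(u,v) in dict(mat=(353,172),lip=(348,205),big=(417,183),small=(409,131),pl=(365,227)).items(): print(nm,onz(f,u,v,5).round())
g=grab('scene')
a=cv2.resize(c[110:260,330:530],None,fx=4,fy=4,interpolation=2)[:, :800]
cv2.imwrite('pics/crop1.png',a)
b=cv2.resize(g['color'][130:290,140:320],None,fx=3.5,fy=3.5,interpolation=2); cv2.imwrite('pics/crop2.png',b)
```

```text
[221 180  22  22 299] [231.2 190.6] (231.32608032226562, 190.36956787109375, 10.761526107788086) [[619.1, 279.5], [617.7, 277.2], [617.0, 276.1]]
[280 194  22  21 282] [290.3 204. ] (290.41790771484375, 203.6119384765625, 10.704258918762207) [[575.2, 104.1], [574.1, 103.3], [573.6, 102.8]]
[354 215  27  25 431] [365.9 226.7] (368.0, 227.5, 14.705541610717773) [[498.8, -123.5], [498.4, -122.5], [498.2, -121.9]]
[272 231  22  22 289] [282.5 241.6] (282.46380615234375, 241.7697296142578, 10.8242826461792) [[462.8, 129.7], [462.6, 128.6], [462.6, 128.1]]
[418 232  25  23 437] [429.8 243.1] (429.8461608886719, 242.92308044433594, 12.201557159423828) [[449.4, -302.8], [449.4, -300.2], [449.4, -298.9]]
mat [667. -85.   5.]
lip [568. -67.   5.]
big [ 629. -275.    5.]
small [ 787. -257.    5.]
pl [ 501. -116.    5.]
```

View pics/crop1.png

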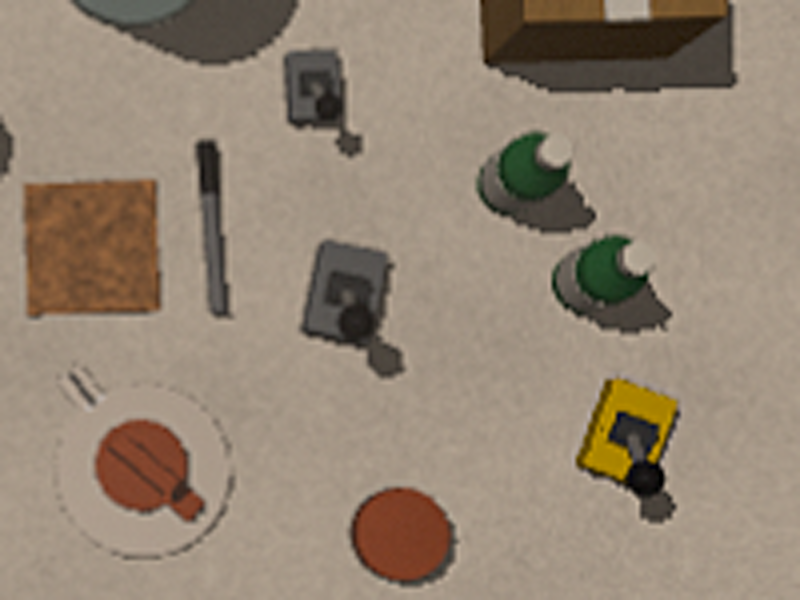

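The crop confirms the larger grey lever block at crop (347,290). The small grey one at (315,90) and the yellow one at (628,430) are decoys. The lid's spout points lower-right and the lip points upper-left, so they are about 165° apart.

```bash
cat >> h.py <<'E'
def state():
    s=manip.observe(); q=s['eef_rot']; w,x,y,z=q
    p=np.degrees(np.arctan2(2*(x*y+w*z),1-2*(y*y+z*z))); return s,np.array(s['ee_pos']),p
def plan(x,y,z,p=None):
    s,e,pp=state(); a=np.radians(pp); d=np.array([x,y,z])-e
    r=0 if p is None else -((p-pp+180)%360-180)
    print('row [[%.1f,%.1f,%.1f],%.1f]'%(d@[np.cos(a),np.sin(a),0],d@[np.sin(a),-np.cos(a),0],-d[2],r),'len %.0f'%np.linalg.norm(d),'at',e.round(1),'p %.1f'%pp,'w %.1f'%s['width'],'F',np.round(s['contact_force'],1),'g %.1f'%s['gripper_force'],'j',np.round(s['joints'],2),'t %.1f'%s['time_s'])
E
python3 -c "
from h import *
plan(500,-118,230,-127.5)"
```

```text
row [[-429.3,392.5,0.7],-32.5] len 582 at [ 231.2 -633.9  230.7] p -160.0 w 85.5 F [ 0.4  0.6 -0.4] g 0.0 j [-0.93  0.36  0.01 -0.   -1.22 -0.29] t 0.2
```

```bash
python3 -m inch '[[[-215,196,0],-16],[[-215,196,0],-16],[[-215,196,0],-16],[[-215,196,0],-16],[[-215,196,0],-16],[[-215,196,0],-16],[[-215,196,0],-16],[[-215,196,0],-16]]' 1; python3 -c "
from h import *
plan(500,-118,230,-127.5)"
```

```text
time_s: 1.0
ee_pos: [366.7, -375.5, 231.6]
eef_rot: [0.0, -0.311, 0.951, -0.0]
contact_force: [-0.1, -0.5, 0.6]
width: 85.5
gripper_force: 0.0
row [[-259.6,129.1,1.6],-16.3] len 290 at [ 366.7 -375.5  231.6] p -143.8 w 85.5 F [-0.1 -0.5  0.6] g 0.0 j [-0.42  0.11 -0.32  0.   -1.14 -0.52] t 1.0
```

```bash
python3 -m inch '[[[-260,129,0],-16],[[-260,129,0],-16],[[-260,129,0],-16],[[-260,129,0],-16],[[-260,129,0],-16],[[-260,129,0],-16],[[-260,129,0],-16],[[-260,129,0],-16]]' 1; python3 -c "
from h import *
grab('wrist','w1.png')
plan(500,-118,230,-127.5)"
```

```text
time_s: 1.8
ee_pos: [500.6, -119.3, 230.8]
eef_rot: [-0.001, -0.439, 0.899, 0.0]
contact_force: [-0.1, -0.2, 0.4]
width: 85.0
gripper_force: 0.0
row [[-1.4,1.3,0.9],-0.5] len 2 at [ 500.2 -119.9  230.9] p -128.0 w 85.1 F [ 0.  -0.1 -0.5] g 0.0 j [ 0.15  0.09 -0.34  0.   -1.14 -0.81] t 1.9
```

View pics/w1.png

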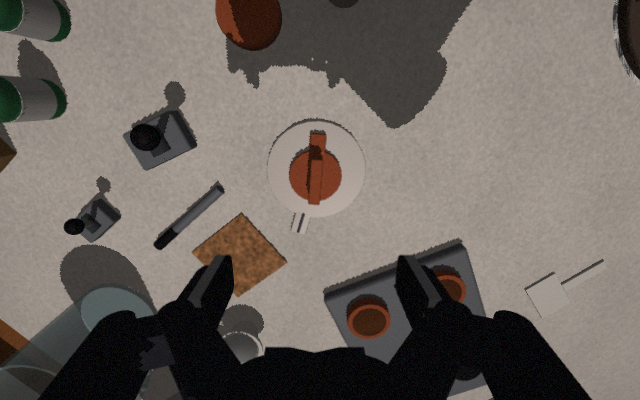

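Wrist view: the plate is at (316,168), its lip at (301,222), the lid disc at (315,175) and the spout end at (317,132).

```bash
cat >> h.py <<'E'
def redmask(c):
    hsv=cv2.cvtColor(c,cv2.COLOR_BGR2HSV); return (((hsv[...,0]<13)|(hsv[...,0]>172))&(hsv[...,1]>115)&(hsv[...,2]>35)).astype(np.uint8)
def inscribed(m):
    D=cv2.distanceTransform(cv2.copyMakeBorder(m,1,1,1,1,cv2.BORDER_CONSTANT,value=0),cv2.DIST_L2,5)[1:-1,1:-1]; ys,xs=np.where(D>D.max()-.7); return xs.mean(),ys.mean(),D.max()
E
python3 - <<'E'
from h import *
f=grab('wrist'); c=f['color']; x0,y0,x1,y1=250,105,390,245; 
s=c[y0:y1,x0:x1].astype(int); print('cam',(-np.array(f['R']).T@f['t']).round())
m=redmask(c); m[:y0]=0;m[y1:]=0;m[:,:x0]=0;m[:,x1:]=0
u,v,r=inscribed(m); print('disc',u,v,r,onz(f,u,v,18).round(1))
cs,_=cv2.findContours(m,0,1); k=max(cs,key=cv2.contourArea)[:,0]; print('ext',k[k[:,1].argmin()],k[k[:,1].argmax()])
g=c.min(2); print(g[168,250:385:3], g[168,300])
W=(g>175).astype(np.uint8); W[:y0]=0;W[y1:]=0;W[:,:x0]=0;W[:,x1:]=0
W|=m
W=cv2.morphologyEx(W,cv2.MORPH_OPEN,np.ones((5,5)))
cs,_=cv2.findContours(W,0,1); k=max(cs,key=cv2.contourArea); (u,v),(a,b),an=cv2.fitEllipse(k); print('plate',u,v,a,b,onz(f,u,v,8).round(1))
cv2.imwrite('pics/c3.png',np.hstack([cv2.resize(c[y0:y1,x0:x1],None,fx=4,fy=4,interpolation=2)[:, :400*1],cv2.cvtColor(cv2.resize(W[y0:y1,x0:x1]*255,None,fx=2.5,fy=4)[:,:350],cv2.COLOR_GRAY2BGR)]))
E
```

```text
cam [ 449. -184.  373.]
disc 323.14285714285717 175.28571428571428 17.575197 [ 494.  -107.4   18. ]
ext [311 134] [310 204]
[130 134 137 138 139 141 143 142 143 145 146 144 147 130  29  39  36  28
  35  31  23  39  38  33  33  35  33  36  33  37  83 150 150 152 150 151
 152 148 147 140 134 143 147 144 144] 33
plate 315.1759948730469 171.4156951904297 48.12671661376953 65.96833801269531 [ 500.3 -115.7    8. ]
```

View pics/c3.png

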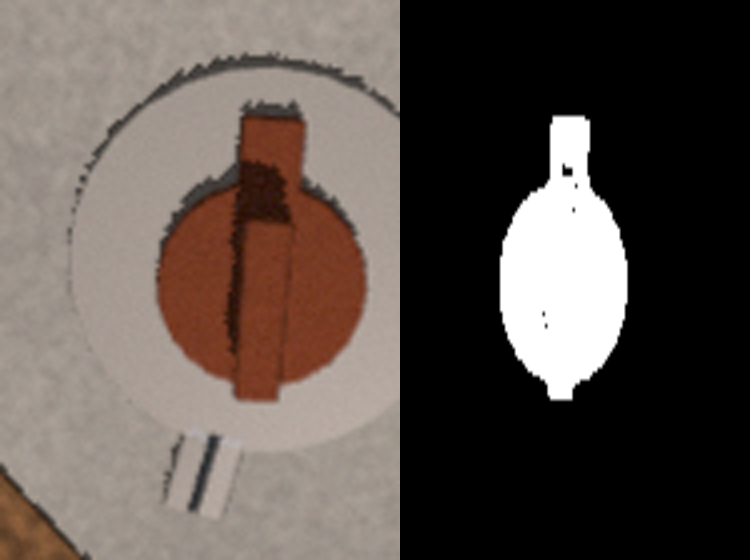

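Run:
```python
from h import *
f=grab('wrist')
P=lambda x,y,z:onz(f,250+x/4,105+y/4,z)[:2]
d=P(262,282,18);s=P(273,117,16);b0=P(270,222,48);b1=P(256,400,48);pl=P(265,258,8);lp=P(196,514,8)
an=lambda v:np.degrees(np.arctan2(v[1],v[0])).round(1)
print('disc',d,'spout',s,an(s-d),np.linalg.norm(s-d)); print('bar',b0,b1,(b0+b1)/2,an(b0-b1),np.linalg.norm(b0-b1))
l2=P(213,435,8)
print('plate',pl,'lip',lp,an(lp-pl),np.linalg.norm(lp-pl),l2,an(lp-l2))
for nm,(u,v) in dict(m1=(242,213),m2=(287,262),m3=(192,252),m4=(240,296)).items(): print(nm,onz(f,u,v,4))
```

```text
disc [ 501.71268727 -113.43525399] spout [ 467.50714829 -151.82280544] -131.7 51.416174527856086
bar [ 484.55161885 -131.90827463] [521.07433821 -91.73083845] [ 502.81297853 -111.81955654] -132.3 54.29673477901473
plate [ 497.52618717 -117.15788208] lip [572.74828985 -59.86730025] 37.3 94.55461648733632 [549.445008   -79.39703608] 40.0
m1 [ 616.65530544 -131.29920876    4.        ]
m2 [617.08071392 -33.50771829   4.        ]
m3 [ 715.97176486 -131.36205715    4.        ]
m4 [712.82852347 -31.962704     4.        ]
```

```bash
python3 -c "
from h import *
plan(502,-112.5,80,-132)"
```

```text
row [[-7.5,3.2,151.1],3.9] len 151 at [ 499.9 -120.4  231.1] p -128.1 w 85.4 F [-0.3  0.2 -0.8] g 0.0 j [ 0.15  0.09 -0.34  0.   -1.14 -0.81] t 1.9
```

```bash
python3 -m inch '[[[-7.5,3.2,40],4],[[-7.5,3.2,80],4],[[-7.5,3.2,120],4],[[-7.5,3.2,150],4],[[-7.5,3.2,150],4],[[-7.5,3.2,150],4]]' 0.6 >/dev/null; python3 -c "
from h import *
plan(502,-112.5,23,-132)"
```

```text
row [[0.6,0.2,58.9],-0.0] len 59 at [ 502.6 -112.2   81.9] p -132.0 w 51.1 F [ 0.3 -0.5  1.2] g 0.0 j [ 0.16  0.25 -0.53  0.   -0.79 -0.9 ] t 2.5
```

```bash
python3 -m inch '[[[0.6,0.2,30],0],[[0.6,0.2,50],0],[[0.6,0.2,59],0],[[0.6,0.2,59],0],[[0.6,0.2,59],0]]' 0.6 |grep -E "ee_pos|contact"; python3 -m inch '[[[0,0,0],0],[[0,0,0],0],[[0,0,0],0],[[0,0,0],0],[[0,0,0],0],[[0,0,0],0]]' 0 60; python3 -m inch '[[[0,0,-30],0],[[0,0,-70],0],[[0,0,-100],0],[[0,0,-100],0],[[0,0,-100],0]]'; python3 -c "
from h import *
plan(665,-82,80,-132)"
```

```text
ee_pos: [503.1, -111.5, 23.8]
contact_force: [-0.5, 0.5, -0.4]
time_s: 3.65
ee_pos: [502.9, -111.4, 23.4]
eef_rot: [0.001, -0.407, 0.913, -0.0]
contact_force: [-0.5, 0.2, 6.5]
width: 13.1
gripper_force: 59.5
time_s: 4.15
ee_pos: [502.1, -111.3, 122.9]
eef_rot: [0.001, -0.407, 0.913, -0.0]
contact_force: [0.2, 0.0, -1.6]
width: 12.9
gripper_force: 59.0
row [[-130.7,-101.6,42.9],0.0] len 171 at [ 502.1 -111.3  122.9] p -132.0 w 12.9 F [ 0.2  0.  -1.6] g 59.0 j [ 0.16  0.2  -0.49 -0.   -0.89 -0.9 ] t 4.2
```

```bash
python3 -m inch '[[[-35,-25,0],0],[[-70,-51,0],0],[[-105,-77,0],0],[[-131,-102,0],0],[[-131,-102,43],0],[[-131,-102,60],0],[[-131,-102,60],0],[[-131,-102,60],0]]' >/dev/null; python3 -c "
from h import *
f=grab('wrist','w2.png')
plan(665,-82,20.5,-132)"
```

```text
row [[0.2,0.7,42.1],0.1] len 42 at [665.7 -82.3  62.6] p -131.9 w 12.9 F [-0.2 -0.4 -0.8] g 58.9 j [ 0.17  0.49 -0.19  0.   -0.89 -0.9 ] t 5.0
```

View pics/w2.png

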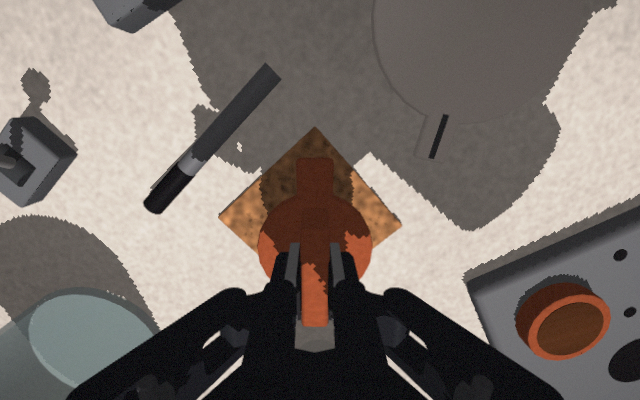

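The lid hangs level in the grip over the mat, with the mat corners at (315,127), (220,215) and (401,225). I'll lower it.

```bash
python3 -m inch '[[[0,0,25],0],[[0,0,38],0],[[0,0,42],0],[[0,0,42.5],0],[[0,0,42.5],0]]' |grep -E "ee_pos|contact"; python3 -m inch '[[[0,0,0],0],[[0,0,0],0],[[0,0,0],0],[[0,0,0],0],[[0,0,0],0]]' 0.6;python3 -m inch '[[[0,0,-30],0],[[0,0,-70],0],[[0,0,-110],0],[[0,0,-150],0],[[0,0,-150],0]]' 1;  python3 -c "
from h import *
f=grab('wrist','w3.png')
plan(449.5,-299.5,80,-127)"
```

```text
ee_pos: [666.0, -82.2, 20.7]
contact_force: [0.6, -0.6, -1.8]
time_s: 6.0
ee_pos: [665.5, -82.2, 19.9]
eef_rot: [0.0, -0.407, 0.913, -0.0]
contact_force: [0.7, -0.8, 0.3]
width: 51.5
gripper_force: 0.0
time_s: 6.5
ee_pos: [668.8, -82.4, 176.9]
eef_rot: [0.005, -0.408, 0.913, -0.002]
contact_force: [0.3, 0.1, -0.2]
width: 85.5
gripper_force: 0.0
row [[307.3,16.7,93.7],-4.9] len 322 at [667.3 -82.1 173.7] p -131.9 w 85.6 F [ 0.7 -0.  -1.2] g 0.0 j [ 0.17  0.39 -0.08  0.   -1.1  -0.9 ] t 6.5
```

View pics/w3.png

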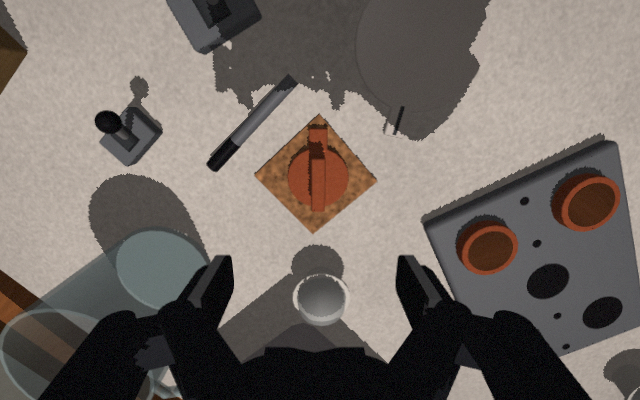

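The lid lies flat, centred on the mat at (317,175). Next I'll view the plate from directly above.

```bash
python3 -c "
from h import *
plan(553,-55,190,-132)"
```

```text
row [[56.2,103.1,-16.3],0.1] len 119 at [667.3 -82.1 173.7] p -131.9 w 85.6 F [ 0.7 -0.  -1.2] g 0.0 j [ 0.17  0.39 -0.08  0.   -1.1  -0.9 ] t 6.5
```

```bash
python3 -m inch '[[[20,35,-16],0],[[40,70,-16],0],[[56,103,-16],0],[[56,103,-16],0],[[56,103,-16],0],[[56,103,-16],0]]' >/dev/null
cat > plate.py <<'E'
from h import *
import sys
f=grab('wrist','pl%s.png'%sys.argv[1]); c=f['color']
uc,vc=proj(f,[498,-116.5,8]); g=cv2.GaussianBlur(c.min(2),(3,3),0).astype(float)
# radial edge points: strongest dark dip / step near radius 65 mm
pts=[]
for a in np.radians(np.arange(0,360,4)):
    if abs((np.degrees(a)-38+180)%360-180)<14: continue
    rs=np.arange(55,76,.5); px=[proj(f,[498+r*np.cos(a),-116.5+r*np.sin(a),8]) for r in rs]
    px=np.array(px,np.float32)
    val=cv2.remap(g.astype(np.float32),px[:,0].reshape(1,-1),px[:,1].reshape(1,-1),1)[0]
    d=np.abs(val[4:]-val[:-4]); i=d.argmax()
    if d[i]>8: pts.append([498+rs[i+2]*np.cos(a),-116.5+rs[i+2]*np.sin(a)])
pts=np.array(pts)
from scipy.optimize import least_squares
s=least_squares(lambda q:np.hypot(pts[:,0]-q[0],pts[:,1]-q[1])-65,[498,-116.5],loss='soft_l1')
print(len(pts),'centre',s.x.round(1),'res',np.abs(s.fun).mean().round(2),'centre px',uc,vc)
plan(504,-239,190,-132)
E
python3 plate.py 1
```

```text
24 centre [ 498.1 -115.3] res 2.28 centre px 312.0971628545421 102.62210546204523
row [[168.8,-87.3,-4.7],0.0] len 190 at [552.  -55.1 185.3] p -132.0 w 85.5 F [-0.1 -0.2 -0.3] g 0.0 j [ 0.25  0.2  -0.32  0.   -1.05 -0.99] t 7.2
```

View pics/pl1.png

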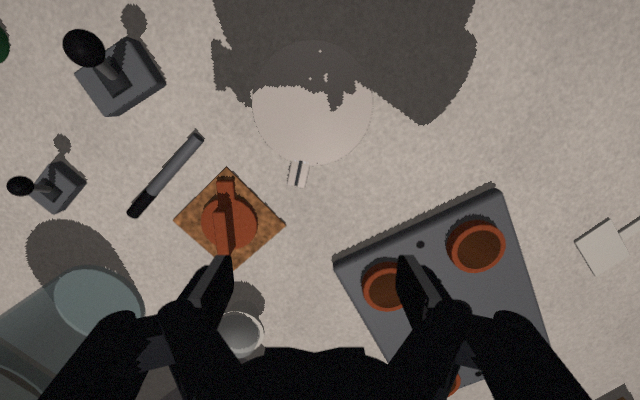

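The bare plate is at about (312,102), with edges near x=252 and 373 and y=40 and 165. The lip line runs from (301,162) to (296,187).

Run:
```python
from h import *
f=grab('wrist'); c=f['color']
crop=c[30:200,240:390]; lab=cv2.createCLAHE(4,(4,4)).apply(cv2.cvtColor(crop,cv2.COLOR_BGR2GRAY))
cv2.imwrite('pics/c4.png',cv2.resize(lab,None,fx=3.5,fy=3.5,interpolation=2))
```

```text
(no output)
```

View pics/c4.png

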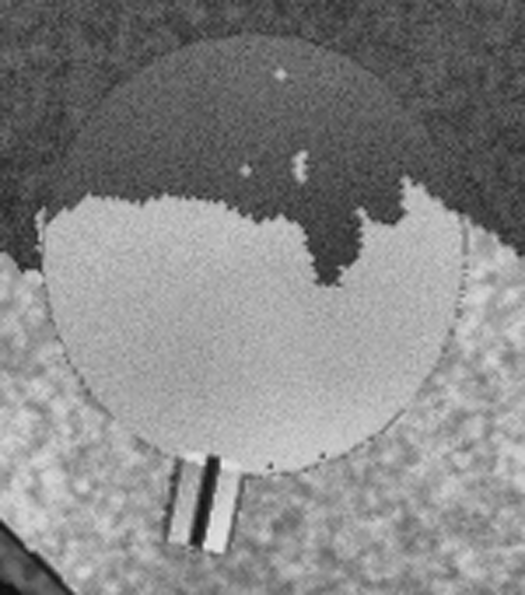

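Run:
```python
from h import *
from scipy.optimize import least_squares
f=grab('wrist'); P=lambda x,y:onz(f,240+x/3.5,30+y/3.5,8)[:2]
p=np.array([P(*q) for q in [(43,262),(466,258),(255,35),(260,474),(75,385),(405,410),(440,150),(75,165),(140,440),(345,458)]])
s=least_squares(lambda q:np.hypot(p[:,0]-q[0],p[:,1]-q[1])-q[2],[498,-116,65]); print(s.x,s.fun.round(1))
a=P(212,458);b=P(197,543);d=b-a;e=b-s.x[:2];print(np.degrees([np.arctan2(d[1],d[0]),np.arctan2(e[1],e[0])]),np.hypot(*e))
```

```text
[ 500.65364985 -112.31483285   63.75568396] [ 0.7  0.1  0.8 -1.2  2.4 -0.5  0.4 -2.7 -0.4  0.4]
[37.29535957 35.28883896] 87.85902507824625
```

```bash
python3 -m inch '[[[40,-22,0],0],[[84,-44,0],0],[[126,-66,0],0],[[169,-87,0],0],[[169,-87,0],0],[[169,-87,0],0]]' >/dev/null
cat > discs.py <<'E'
from h import *
import sys
z=float(sys.argv[1]); f=grab('wrist',sys.argv[2] if len(sys.argv)>2 else None); m=redmask(f['color'])
m=cv2.morphologyEx(m,cv2.MORPH_CLOSE,np.ones((3,3),np.uint8))
n,l,st,ce=cv2.connectedComponentsWithStats(m)
for i in range(1,n):
    if st[i,4]>600:
        k=max(cv2.findContours((l==i).astype(np.uint8),0,1)[0],key=cv2.contourArea); P=np.array([onz(f,u,v,z)[:2] for u,v in k[:,0].astype(float)],np.float32)
        # world-plane mask of the z-plane silhouette: fit
        (x,y),r=cv2.minEnclosingCircle(P); print(st[i],'enc',np.round([x,y,r],1))
E
python3 discs.py 30 foot1.png; python3 -c "
from h import *
plan(449.5,-299.5,80,-132)"
```

```text
[ 280   69   68   70 3688] enc [ 448.4 -299.3   33.2]
[ 255  293   93   60 2516] enc [ 648.4 -103.    60. ]
row [[80.7,-0.4,105.3],-0.0] len 133 at [ 503.2 -239.3  185.3] p -132.0 w 85.3 F [ 0.8 -0.  -0.1] g 0.0 j [-0.09  0.2  -0.32 -0.   -1.05 -0.64] t 8.0
```

View pics/foot1.png

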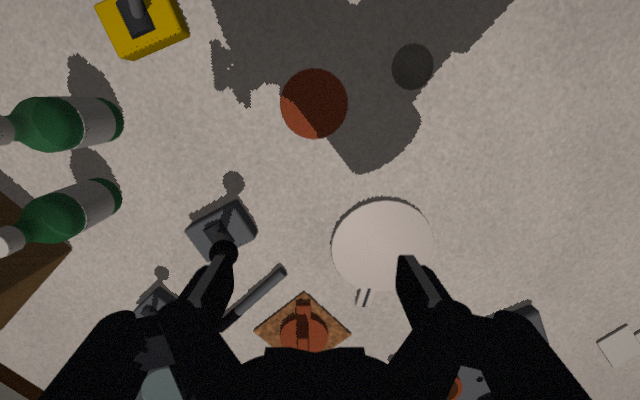

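The foot is at (314,103) and clear of neighbours. The plate is fully lit at (382,246), so I'll fit it here too.

```bash
cat > pfit.py <<'E'
from h import *
from scipy.optimize import least_squares
def fit(f,z=8,zb=0):
    c=cv2.GaussianBlur(f['color'],(3,3),0).astype(np.float32); hs=cv2.cvtColor(f['color'],cv2.COLOR_BGR2HSV)
    sat=cv2.GaussianBlur(cv2.cvtColor(c/255,cv2.COLOR_BGR2HSV)[...,1],(5,5),0); val=c.mean(2)
    C=np.array([499,-115.]); 
    for it in range(3):
        p=[]
        for a in np.radians(np.arange(0,360,3)):
            if abs((np.degrees(a)-37+180)%360-180)<14: continue
            rs=np.arange(56,75,.5); px=np.array([proj(f,[C[0]+r*np.cos(a),C[1]+r*np.sin(a),z]) for r in rs],np.float32)
            v=cv2.remap(val,px[:,0].reshape(1,-1),px[:,1].reshape(1,-1),1)[0]
            inn=v[:6].mean(); 
            if inn<100: continue
            b=np.where(v<inn-12)[0]
            if len(b) and b[0]>2: p.append(C+rs[b[0]]*np.array([np.cos(a),np.sin(a)]))
        p=np.array(p); s=least_squares(lambda q:np.hypot(p[:,0]-q[0],p[:,1]-q[1])-65,C,loss='soft_l1'); C=s.x
    return C.round(1),len(p),np.median(np.abs(s.fun)).round(2)
if __name__=='__main__':
    for n in('wrist','top','scene'): print(n,fit(grab(n)))
    plan(448.4,-299.3,80,-132)
E
python3 pfit.py
```

```text
wrist (array([ 501. , -111.9]), 71, np.float64(0.72))
top (array([ 511.1, -121.4]), 12, np.float64(1.87))
scene (array([ 500.8, -114.6]), 34, np.float64(0.48))
row [[82.5,0.2,105.6],0.1] len 134 at [ 503.6 -238.   185.6] p -131.9 w 85.5 F [-0.7 -0.8 -0.7] g 0.0 j [-0.09  0.2  -0.32 -0.   -1.05 -0.64] t 8.1
```

```bash
python3 -m inch '[[[40,0,0],0],[[81,0,20],0],[[81,0,60],0],[[81,0,105],0],[[81,0,105],0],[[81,0,105],0]]' 1 >/dev/null; python3 -c "
from h import *
plan(448.4,-299.3,10,-132)"
```

```text
row [[1.2,0.3,71.2],0.2] len 71 at [ 449.4 -298.6   81.2] p -131.8 w 85.6 F [0.8 0.2 0.4] g 0.0 j [-0.22  0.29 -0.48  0.   -0.81 -0.51] t 8.7
```

```bash
python3 -m inch '[[[1,0,30],0],[[1,0,55],0],[[1,0,70],0],[[1,0,77],0],[[1,0,77],0],[[1,0,77],0]]' 1 |grep -E "ee_pos|contact"; python3 -m inch '[[[1,0,0],0],[[1,0,0],0],[[1,0,0],0],[[1,0,0],0],[[1,0,0],0]]' 0 60; python3 -c "
from h import *
plan(500.8,-113,60,-132)"
```

```text
ee_pos: [449.7, -300.0, 5.4]
contact_force: [-0.0, 0.1, 0.4]
time_s: 9.8
ee_pos: [448.5, -300.9, 5.7]
eef_rot: [0.001, -0.407, 0.913, -0.001]
contact_force: [-1.9, 2.7, 10.8]
width: 66.2
gripper_force: 64.6
row [[-174.7,86.6,-54.3],0.1] len 202 at [ 448.5 -300.9    5.7] p -131.9 w 66.2 F [-1.9  2.7 10.8] g 64.6 j [-0.23  0.4  -0.55  0.   -0.63 -0.5 ] t 9.8
```

```bash
python3 -m inch '[[[0,0,-20],0],[[0,0,-54],0],[[-35,17,-54],0],[[-70,35,-54],0],[[-105,52,-54],0],[[-140,70,-54],0],[[-174,86,-54],0],[[-174,86,-54],0]]' |tail -3; python3 -c "
from h import *
plan(500.8,-113,14.5,-132)"
```

```text
contact_force: [0.2, -0.5, -0.9]
width: 65.8
gripper_force: 67.6
row [[2.6,-0.9,44.2],0.3] len 44 at [ 501.8 -110.5   58.7] p -131.7 w 65.8 F [ 0.2 -0.5 -0.9] g 67.6 j [ 0.17  0.28 -0.56  0.   -0.73 -0.89] t 10.6
```

```bash
python3 -m inch '[[[1,0,20],0],[[1.5,-0.5,35],0],[[1.5,-0.5,43],0],[[1.5,-0.5,44],0],[[1.5,-0.5,44],0],[[1.5,-0.5,44],0]]' ; python3 -c "
from h import *
plan(500.8,-113,14.5,-132)"
```

```text
time_s: 11.2
ee_pos: [499.6, -115.4, 14.2]
eef_rot: [0.0, -0.407, 0.913, -0.0]
contact_force: [0.4, 0.4, 0.2]
width: 66.0
gripper_force: 66.7
row [[-2.6,0.7,-0.3],0.0] len 3 at [ 499.6 -115.4   14.2] p -132.0 w 66.0 F [0.4 0.4 0.2] g 66.7 j [ 0.16  0.35 -0.6   0.   -0.62 -0.89] t 11.2
```

```bash
python3 -m inch '[[[-2.5,0.7,0],0],[[-2.5,0.7,0],0],[[-2.5,0.7,0.6],0],[[-2.5,0.7,0.6],0],[[-2.5,0.7,0.6],0]]' |grep -E "ee_pos|contact";python3 -m inch '[[[0,0,0],0],[[0,0,0],0],[[0,0,0],0],[[0,0,0],0]]' 1; python3 -m inch '[[[0,0,-30],0],[[0,0,-70],0],[[-30,0,-110],0],[[-60,0,-150],0],[[-90,0,-170],0],[[-90,0,-170],0],[[-90,0,-170],0]]' |head -2;python3 - <<'E'
from h import *
from pfit import fit
f=grab('wrist','p5.png'); print(fit(f))
g=grab('scene','s5.png'); print(fit(g))
for n,f in(('w',f),('s',g)):
  m=redmask(f['color']); u,v=proj(f,[500.8,-113,38]).astype(int); l=cv2.connectedComponents(m)[1]
  k=l[v,u]; cs=max(cv2.findContours((l==k).astype(np.uint8),0,1)[0],key=cv2.contourArea)[:,0]
  P=np.array([onz(f,float(a),float(b),38)[:2] for a,b in cs],np.float32); print(n,k,cv2.minEnclosingCircle(P))
plan(462.8,129,80)
E
```

```text
ee_pos: [500.8, -112.7, 13.7]
contact_force: [-2.2, 1.6, 5.4]
time_s: 12.1
ee_pos: [500.5, -112.8, 13.1]
eef_rot: [-0.0, -0.407, 0.913, 0.0]
contact_force: [-0.1, -0.4, -0.2]
width: 85.1
gripper_force: 0.0
time_s: 12.8
ee_pos: [560.6, -45.4, 183.0]
(array([ 500.2, -111.3]), 19, np.float64(0.91))
(array([ 500.8, -113.8]), 31, np.float64(0.4))
w 1 ((500.74859619140625, -110.93077850341797), 33.23536682128906)
s 78 ((512.5569458007812, -107.53412628173828), 39.85965347290039)
row [[-65.7,189.1,102.0],0.0] len 225 at [559.4 -46.3 182. ] p -132.0 w 85.7 F [-0.6 -1.  -0. ] g 0.0 j [ 0.27  0.21 -0.31 -0.   -1.05 -1.  ] t 12.9
```

View pics/p5.png

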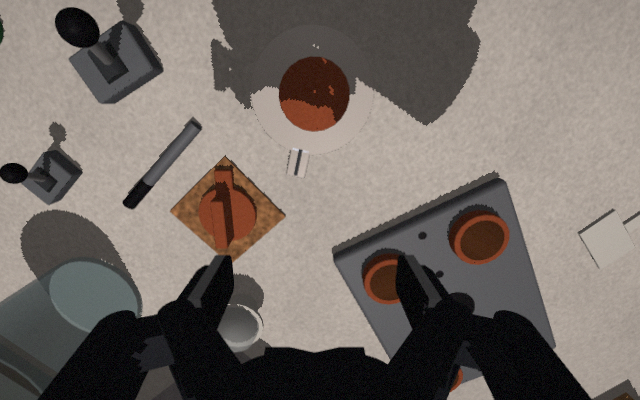

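The foot sits centred on the plate at (314,93). Dish A is at (478,239) and B at (390,278). I'll go look at A.

```bash
python3 -m inch '[[[-24,40,0],0],[[-48,80,0],0],[[-72,120,0],0],[[-96,150,0],0],[[-120,180,0],0],[[-134,185,0],0],[[-134,185,0],0],[[-134,185,0],0]]' 1 >/dev/null; python3 discs.py 36 dA.png; python3 -c "
from h import *
plan(462.8,129.5,80,-132)"
```

```text
[   0   30   91  132 6009] enc [645.9 -60.7  60.7]
[ 288   84   65   67 2791] enc [462.1 130.7  31.5]
[ 194  142   63   61 2979] enc [570.4 105.4  33.2]
[ 281  272   51   50 2039] enc [612.8 274.6  35.7]
row [[67.8,5.6,102.4],-0.0] len 123 at [512.3 176.1 182.4] p -132.0 w 85.6 F [-0.3 -1.   0.2] g 0.0 j [ 0.69  0.18 -0.35 -0.   -1.04 -1.43] t 13.8
```

View pics/dA.png

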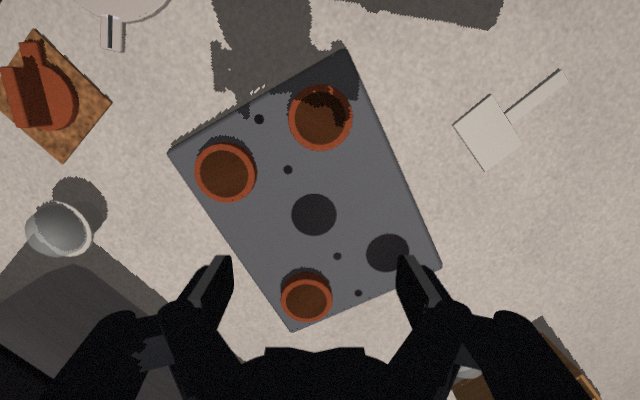

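Three dishes are on the deck: A (320,117), B (225,172) and C (306,297). I'll grasp A at (462,130.5).

```bash
python3 -m inch '[[[35,3,0],0],[[67,6,20],0],[[67,6,60],0],[[67,6,102],0],[[67,6,102],0],[[67,6,102],0],[[67,6,102],0]]' 1 >/dev/null; python3 -c "
from h import *
plan(462.3,130.3,15.5,-132)"
```

```text
row [[2.8,0.7,67.5],0.0] len 68 at [464.7 131.9  83. ] p -132.0 w 85.4 F [0.3 0.3 0.4] g 0.0 j [ 0.69  0.2  -0.6   0.   -0.77 -1.42] t 14.4
```

```bash
python3 -m inch '[[[1.5,0.7,30],0],[[1.5,0.7,55],0],[[1.5,0.7,64],0],[[1.5,0.7,66],0],[[1.5,0.7,66],0],[[1.5,0.7,66],0]]' 1 |grep -E "ee_pos|contact"; python3 -m inch '[[[0,0,0],0],[[0,0,0],0],[[0,0,0],0],[[0,0,0],0],[[0,0,0],0]]' 0 60;  python3 -m inch '[[[0,0,-10],0],[[0,0,-30],0],[[0,0,-60],0],[[0,0,-100],0],[[0,0,-100],0]]' |tail -3; python3 -c "
from h import *
grab('wrist','gA.png')
plan(500.5,-112.8,110,-132)"
```

```text
ee_pos: [462.8, 131.7, 16.5]
contact_force: [0.5, -0.1, -0.2]
time_s: 15.55
ee_pos: [462.4, 131.4, 16.5]
eef_rot: [0.001, -0.407, 0.913, 0.0]
contact_force: [-2.9, -0.1, 12.4]
width: 62.3
gripper_force: 62.5
contact_force: [0.8, 0.8, -1.7]
width: 62.0
gripper_force: 65.6
row [[157.4,-191.2,8.4],0.1] len 248 at [463.5 132.1 118.4] p -131.9 w 61.6 F [-0.1  0.3 -1.6] g 65.6 j [ 0.69  0.15 -0.56  0.   -0.85 -1.42] t 16.1
```

View pics/gA.png

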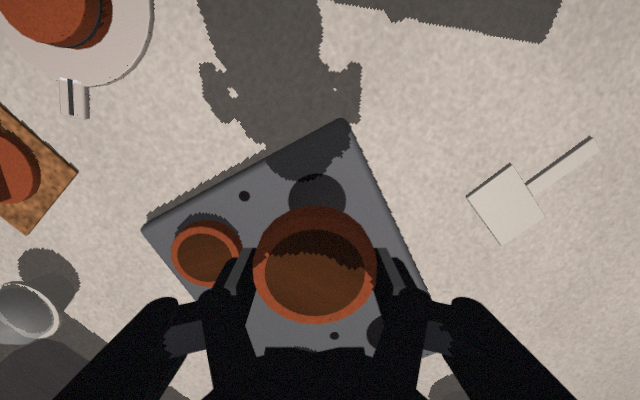

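Dish A is held level and centred. That is 13 pictures viewed, so from here I rely on numeric checks.

```bash
python3 -m inch '[[[25,-30,0],0],[[50,-61,0],0],[[75,-92,0],0],[[100,-123,0],0],[[125,-153,0],0],[[157,-191,0],0],[[157,-191,0],0],[[157,-191,0],0]]' >/dev/null; python3 -m inch '[[[0,0,20],0],[[0,0,50],0],[[0,0,70],0],[[0,0,70],0],[[0,0,70],0]]' |tail -2; python3 -c "
from h import *
plan(500.5,-112.8,35,-132)"
```

```text
width: 61.5
gripper_force: 65.8
row [[-0.8,-1.3,10.4],0.1] len 10 at [ 498.9 -112.5   45.4] p -131.9 w 61.5 F [-0.4  0.5  0.8] g 65.8 j [ 0.16  0.3  -0.58  0.   -0.7  -0.89] t 17.4
```

```bash
python3 -m inch '[[[-0.8,-1.3,6],0],[[-0.8,-1.3,9],0],[[-0.8,-1.3,10.5],0],[[-0.8,-1.3,10.5],0],[[-0.8,-1.3,10.5],0]]' |grep -E "ee_pos|contact|width"; python3 -m inch '[[[0,0,0],0],[[0,0,0],0],[[0,0,0],0],[[0,0,0],0]]' 1 |grep -E "ee_pos|contact"; python3 -m inch '[[[0,0,-30],0],[[0,0,-70],0],[[-30,0,-110],0],[[-60,0,-150],0],[[-90,0,-160],0],[[-90,0,-160],0],[[-90,0,-160],0]]' |head -2
cat > tow.py <<'E'
from h import *
import sys
# top-face check: rays of the disc nearest the tower, cast onto its top height
z=float(sys.argv[1]); f=grab('wrist','tow%d.png'%z); m=redmask(f['color'])
u,v=proj(f,[500.5,-112.8,z]).astype(int); l=cv2.connectedComponents(m)[1]; k=l[v-20:v+20:4,u-20:u+20:4]; k=np.bincount(k[k>0]).argmax()
cs=max(cv2.findContours((l==k).astype(np.uint8),0,1)[0],key=cv2.contourArea)[:,0]
P=np.array([onz(f,float(a),float(b),z)[:2] for a,b in cs],np.float32); print('tower',np.round(cv2.minEnclosingCircle(P)[0],1),cv2.minEnclosingCircle(P)[1], cv2.fitEllipse(P)[0])
E
python3 tow.py 54; python3 -c "
from h import *
plan(625,170,185,-132)"
```

```text
ee_pos: [500.6, -113.8, 34.9]
contact_force: [-0.1, 0.4, -1.1]
width: 61.8
ee_pos: [500.5, -113.7, 34.8]
contact_force: [-0.6, -0.5, -0.3]
time_s: 19.0
ee_pos: [560.6, -46.3, 194.5]
tower [ 500.5 -112.1] 32.7827262878418 (500.1429748535156, -112.0086669921875)
row [[-204.8,96.5,9.0],0.1] len 227 at [559.9 -46.8 194. ] p -131.9 w 85.8 F [0.9 0.1 0.1] g 0.0 j [ 0.26  0.2  -0.29 -0.   -1.08 -1.  ] t 19.1
```

Dish A is on the foot and centred to within about 1 mm. Next is dish B.

```bash
python3 -m inch '[[[-40,19,0],0],[[-82,38,0],0],[[-123,58,0],0],[[-164,77,0],0],[[-205,96,9],0],[[-205,96,9],0],[[-205,96,9],0],[[-205,96,9],0]]' >/dev/null; python3 discs.py 36; python3 -c "
from h import *
plan(572.5,103.5,80,-132)"
```

```text
[  51    0  123   64 4257] enc [658.  -67.9  57. ]
[ 278   68   65   68 3095] enc [573.  105.7  31.5]
[ 355  218   56   54 2255] enc [614.9 275.2  34.3]
row [[84.0,-3.8,105.6],-0.0] len 135 at [625.9 168.4 185.6] p -132.0 w 85.1 F [-0.6 -0.2  0.1] g 0.0 j [ 0.56  0.35 -0.11  0.   -1.11 -1.3 ] t 19.9
```

```bash
python3 -m inch '[[[40,-2,0],0],[[82.5,-5,20],0],[[82.5,-5,60],0],[[82.5,-5,105],0],[[82.5,-5,105],0],[[82.5,-5,105],0],[[82.5,-5,105],0]]' 1 >/dev/null; python3 -c "
from h import *
plan(573,105.2,16.2,-132)"
```

```text
row [[2.5,2.4,67.0],0.1] len 67 at [576.5 105.4  83.2] p -131.9 w 85.1 F [0.  0.8 0.3] g 0.0 j [ 0.51  0.35 -0.38  0.   -0.84 -1.25] t 20.6
```

```bash
python3 -m inch '[[[1.5,1.5,30],0],[[1.5,1.5,55],0],[[1.5,1.5,64],0],[[1.5,1.5,66],0],[[1.5,1.5,66],0],[[1.5,1.5,66],0]]' 1 |grep -E "ee_pos|contact"; python3 -m inch '[[[0,0,0],0],[[0,0,0],0],[[0,0,0],0],[[0,0,0],0],[[0,0,0],0]]' 0 60;  python3 -m inch '[[[0,0,-10],0],[[0,0,-30],0],[[0,0,-60],0],[[0,0,-100],0],[[0,0,-100],0]]' |tail -3; python3 -c "
from h import *
plan(500.5,-112.8,115,-132)"
```

```text
ee_pos: [573.8, 105.6, 16.2]
contact_force: [-0.9, -0.2, 0.1]
time_s: 21.7
ee_pos: [573.4, 105.4, 16.2]
eef_rot: [0.001, -0.407, 0.913, -0.0]
contact_force: [-2.6, 0.2, 9.5]
width: 62.4
gripper_force: 63.6
contact_force: [1.0, 0.0, -0.9]
width: 61.8
gripper_force: 65.5
row [[213.5,-90.0,6.0],0.1] len 232 at [576.  106.2 121. ] p -131.9 w 61.8 F [ 1.   0.  -0.9] g 65.5 j [ 0.52  0.3  -0.34  0.   -0.92 -1.25] t 22.2
```

```bash
python3 -m inch '[[[42,-18,0],0],[[84,-36,0],0],[[126,-54,0],0],[[168,-72,0],0],[[210,-89,0],0],[[210.5,-90,0],0],[[210.5,-90,0],0],[[210.5,-90,0],0]]' >/dev/null; python3 -m inch '[[[0,0,20],0],[[0,0,40],0],[[0,0,54],0],[[0,0,54],0],[[0,0,54],0],[[0,0,54],0]]' |tail -2; python3 -c "
from h import *
plan(500.5,-112.8,51,-132)"
```

```text
width: 61.9
gripper_force: 65.5
row [[0.8,-1.7,10.5],0.1] len 11 at [ 499.8 -111.1   61.5] p -131.9 w 61.9 F [-1.  -0.2 -0.6] g 65.5 j [ 0.17  0.27 -0.56  0.   -0.74 -0.9 ] t 23.6
```

```bash
python3 -m inch '[[[0.8,-1.5,6],0],[[0.8,-1.5,9],0],[[0.8,-1.5,10.8],0],[[0.8,-1.5,10.8],0],[[0.8,-1.5,10.8],0]]' |grep -E "ee_pos|contact|width"; python3 -m inch '[[[0,0,0],0],[[0,0,0],0],[[0,0,0],0],[[0,0,0],0]]' 1 |grep -E "ee_pos|contact"; python3 -m inch '[[[0,0,-30],0],[[0,0,-70],0],[[-30,0,-110],0],[[-60,0,-140],0],[[-90,0,-140],0],[[-90,0,-140],0],[[-90,0,-140],0]]' |head -2; python3 tow.py 70; python3 -c "
from h import *
plan(671,340,185,-132)"
```

```text
ee_pos: [499.5, -113.4, 50.3]
contact_force: [-0.7, 1.1, 5.6]
width: 61.9
ee_pos: [499.5, -113.3, 49.8]
contact_force: [-0.1, -0.3, 0.0]
time_s: 25.2
ee_pos: [559.6, -45.9, 189.4]
row [[-362.2,175.0,4.3],0.1] len 402 at [559.1 -46.4 189.3] p -131.9 w 85.4 F [-0.4 -0.4  0. ] g 0.0 j [ 0.27  0.21 -0.3  -0.   -1.06 -1.  ] t 25.2Traceback (most recent call last):
  File "tow.py", line 7, in <module>
    P=np.array([onz(f,float(a),float(b),z)[:2] for a,b in cs],np.float32); print('tower',np.round(cv2.minEnclosingCircle(P)[0],1),cv2.minEnclosingCircle(P)[1], cv2.fitEllipse(P)[0])
                                                                                                                                                                ~~~~~~~~~~~~~~^^^
cv2.error: OpenCV(4.12.0) /io/opencv/modules/imgproc/src/shapedescr.cpp:361: error: (-201:Incorrect size of input array) There should be at least 5 points to fit the ellipse in function 'fitEllipseNoDirect'
```

```bash
python3 - <<'E'
import re
s=open('tow.py').read()
s=s.replace("m=redmask(f['color'])","hs=cv2.cvtColor(cv2.GaussianBlur(f['color'],(3,3),0),cv2.COLOR_BGR2HSV); m=(((hs[...,0]<16)|(hs[...,0]>170))&(hs[...,1]>100)&(hs[...,2]>15)).astype(np.uint8); m=cv2.morphologyEx(m,cv2.MORPH_CLOSE,np.ones((5,5),np.uint8))")
s=s.replace("k=l[v-20:v+20:4,u-20:u+20:4]; k=np.bincount(k[k>0]).argmax()","k=l[max(v-20,0):v+20,u-20:u+20].ravel(); k=np.bincount(k[k>0]).argmax()")
s=s.replace("print('tower'","print(cs.min(0),cs.max(0),'tower'")
open('tow.py','w').write(s)
E
python3 tow.py 70
```

```text
[278  54] [349 132] tower [ 499.  -111.8] 31.851774215698242 (499.0599060058594, -112.19660949707031)
```

Dish B sits within about 1.5 mm of centre. Next is dish C.

```bash
python3 -m inch '[[[-45,22,0],0],[[-90,44,0],0],[[-135,65,0],0],[[-180,87,0],0],[[-225,109,0],0],[[-270,130,0],0],[[-315,152,0],0],[[-362,175,0],0]]' >/dev/null; python3 -m inch '[[[0,0,0],0],[[0,0,0],0],[[0,0,0],0]]' >/dev/null; python3 discs.py 36; python3 -c "
from h import *
plan(616.5,276,80,-132)"
```

```text
[ 284   72   63   67 2714] enc [616.5 279.1  31.5]
row [[80.9,0.2,110.0],-0.0] len 137 at [670.8 336.  190. ] p -132.0 w 85.4 F [ 0.5 -1.1  0.4] g 0.0 j [ 0.72  0.51  0.15  0.   -1.21 -1.46] t 26.4
```

```bash
python3 -m inch '[[[40,1,0],0],[[79,1.8,20],0],[[79,1.8,60],0],[[79,1.8,105],0],[[79,1.8,108],0],[[79,1.8,108],0],[[79,1.8,108],0]]' 1 >/dev/null; python3 -c "
from h import *
plan(616.5,278.4,16.2,-132)"
```

```text
row [[2.7,0.1,68.3],0.0] len 68 at [618.3 280.3  84.5] p -132.0 w 85.4 F [0.4 0.  0.8] g 0.0 j [ 0.71  0.48 -0.16  0.   -0.93 -1.45] t 27.1
```

```bash
python3 -m inch '[[[1.5,0,30],0],[[1.5,0,55],0],[[1.5,0,64],0],[[1.5,0,67],0],[[1.5,0,67],0],[[1.5,0,67],0]]' 1 |grep -E "ee_pos|contact"; python3 -m inch '[[[0,0,0],0],[[0,0,0],0],[[0,0,0],0],[[0,0,0],0],[[0,0,0],0]]' 0 60;  python3 -m inch '[[[0,0,-10],0],[[0,0,-30],0],[[0,0,-60],0],[[0,0,-100],0],[[0,0,-105],0],[[0,0,-105],0]]' |tail -3; python3 -c "
from h import *
plan(500.5,-112.8,120,-132)"
```

```text
ee_pos: [616.8, 279.6, 16.6]
contact_force: [-0.0, -0.6, -0.4]
time_s: 28.25
ee_pos: [616.6, 279.4, 16.6]
eef_rot: [0.001, -0.407, 0.913, 0.0]
contact_force: [-1.7, -0.3, 6.1]
width: 62.0
gripper_force: 64.9
contact_force: [-0.5, -0.4, -0.7]
width: 61.9
gripper_force: 65.4
row [[369.3,-176.0,2.5],0.0] len 409 at [616.6 279.5 122.5] p -132.0 w 61.9 F [-0.5 -0.4 -0.7] g 65.4 j [ 0.71  0.44 -0.12  0.   -1.   -1.45] t 28.9
```

```bash
python3 -m inch '[[[45,-22,0],0],[[90,-44,0],0],[[135,-65,0],0],[[180,-87,0],0],[[225,-108,0],0],[[270,-130,0],0],[[315,-151,0],0],[[350,-167,0],0]]' |tail -2; python3 -m inch '[[[18,-9,0],0],[[18,-9,0],0],[[18,-9,15],0],[[18,-9,30],0],[[18,-9,42],0],[[18,-9,42],0],[[18,-9,42],0]]' |tail -2; python3 -c "
from h import *
plan(500.5,-112.8,67,-132)"
```

```text
width: 61.8
gripper_force: 65.4
width: 61.5
gripper_force: 65.4
row [[0.4,-0.3,10.6],0.1] len 11 at [ 500.5 -112.3   77.6] p -131.9 w 61.5 F [ 0.1  0.2 -1.1] g 65.4 j [ 0.16  0.25 -0.54  0.   -0.78 -0.89] t 30.4
```

```bash
python3 -m inch '[[[0.4,-0.3,6],0],[[0.4,-0.3,9],0],[[0.4,-0.3,10.5],0],[[0.4,-0.3,10.5],0],[[0.4,-0.3,10.5],0]]' |grep -E "ee_pos|contact|width"; python3 -m inch '[[[0,0,0],0],[[0,0,0],0],[[0,0,0],0],[[0,0,0],0]]' 1 |grep -E "ee_pos|contact"; python3 -m inch '[[[0,0,-30],0],[[0,0,-70],0],[[-30,0,-110],0],[[-60,0,-130],0],[[-90,0,-130],0],[[-90,0,-130],0],[[-90,0,-130],0]]' |head -2; python3 tow.py 86; python3 discs.py 14
python3 - <<'E'
from h import *
plan(665.5,-82.2,90,-132)
f=grab('scene')
m=redmask(f['color']); n,l,st,ce=cv2.connectedComponentsWithStats(m); print([(st[i].tolist()) for i in range(1,n) if st[i,4]>40 and 120<ce[i][1]<300])
c=f['color'][120:280,180:460]; w=grab('wrist')['color'][0:300,140:500]
cv2.imwrite('pics/fin1.png',np.hstack([cv2.resize(c,(490,280)),cv2.resize(w,(300,280))]))
E
```

```text
ee_pos: [500.7, -113.0, 67.5]
contact_force: [0.2, -0.1, -1.3]
width: 62.0
ee_pos: [500.7, -112.9, 67.5]
contact_force: [-0.7, -0.6, 0.5]
time_s: 31.95
ee_pos: [560.7, -45.5, 197.0]
[277  51] [350 130] tower [ 499.9 -112. ] 31.172475814819336 (499.87677001953125, -112.03935241699219)
[ 277   52   74   80 1846] enc [ 498.6 -113.6   40.1]
[ 183  161   83   94 3623] enc [663.1 -82.1  61.1]
row [[-43.9,-102.4,107.0],0.0] len 154 at [560.1 -46.4 197. ] p -132.0 w 85.6 F [ 0.1 -0.2 -0.5] g 0.0 j [ 0.27  0.2  -0.29 -0.   -1.08 -1.  ] t 32.0
[[0, 106, 95, 120, 2890], [620, 131, 20, 53, 643], [274, 167, 25, 33, 435], [267, 227, 31, 29, 624]]
```

View pics/fin1.png

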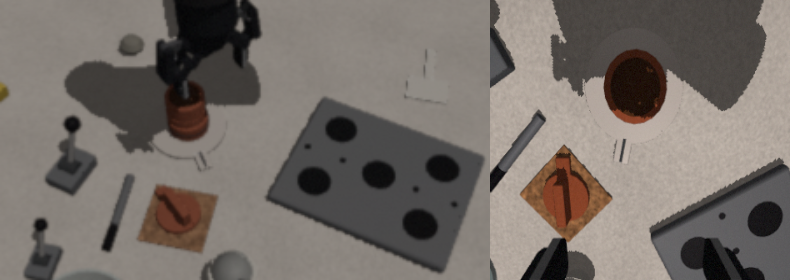

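All three dishes are on the foot: the deck's five openings are bare and the tower is upright and centred. The lid lies undisturbed on the mat. I'll fetch it.

```bash
python3 -m inch '[[[-20,-50,0],0],[[-44,-102,0],0],[[-44,-102,30],0],[[-44,-102,70],0],[[-44,-102,107],0],[[-44,-102,107],0],[[-44,-102,107],0],[[-44,-102,107],0]]' 0.6 >/dev/null; python3 -c "
from h import *
plan(665.5,-82.2,19.7,-132)"
```

```text
row [[1.7,1.1,73.3],0.1] len 73 at [667.5 -81.7  93. ] p -131.9 w 51.2 F [0.3 0.2 0.5] g 0.0 j [ 0.17  0.46 -0.17  0.   -0.94 -0.9 ] t 33.0
```

```bash
python3 -m inch '[[[1,1,30],0],[[1,1,60],0],[[1,1,71],0],[[1,1,72.5],0],[[1,1,72.5],0],[[1,1,72.5],0]]'|grep -E "ee_pos|contact"; python3 -m inch '[[[0,0,0],0],[[0,0,0],0],[[0,0,0],0],[[0,0,0],0],[[0,0,0],0],[[0,0,0],0]]' 0 70; python3 -m inch '[[[0,0,-30],0],[[0,0,-70],0],[[0,0,-110],0],[[0,0,-150],0],[[0,0,-150],0],[[0,0,-150],0]]' |tail -3; python3 -c "
from h import *
plan(500.5,-112.8,170,37)"
```

```text
ee_pos: [666.0, -81.5, 20.0]
contact_force: [-0.3, -0.2, 0.7]
time_s: 34.15
ee_pos: [665.3, -81.6, 18.9]
eef_rot: [0.001, -0.407, 0.913, -0.0]
contact_force: [-0.9, -0.2, 6.4]
width: 12.5
gripper_force: 69.5
contact_force: [0.4, 0.4, -2.3]
width: 12.7
gripper_force: 68.6
row [[133.2,101.1,-1.3],-169.0] len 167 at [664.7 -81.4 168.7] p -132.0 w 12.7 F [ 0.4  0.4 -2.3] g 68.6 j [ 0.17  0.39 -0.09 -0.   -1.09 -0.9 ] t 34.8
```

```bash
python3 -m inch '[[[25,19,0],-8],[[50,38,0],-16],[[75,57,0],-24],[[100,76,0],-32],[[125,95,0],-40],[[133,101,0],-48],[[133,101,0],-56],[[133,101,0],-56]]'|tail -2;  python3 -m inch '[[[0,0,0],-8],[[0,0,0],-16],[[0,0,0],-24],[[0,0,0],-32],[[0,0,0],-40],[[0,0,0],-48],[[0,0,0],-56],[[0,0,0],-56]]'|tail -2;  python3 -m inch '[[[0,0,0],-8],[[0,0,0],-16],[[0,0,0],-24],[[0,0,0],-32],[[0,0,0],-40],[[0,0,0],-48],[[0,0,0],-57],[[0,0,0],-57]]'|tail -2;python3 -c "
from h import *
grab('wrist','lidheld.png');plan(500.5,-112.8,110,37)"
```

```text
width: 13.0
gripper_force: 68.7
width: 13.0
gripper_force: 68.7
width: 12.8
gripper_force: 68.7
row [[0.2,0.0,57.3],-0.4] len 57 at [ 500.3 -112.9  167.3] p 36.6 w 12.9 F [ 0.4 -0.2 -1. ] g 68.7 j [ 0.16  0.15 -0.43 -0.   -0.99  2.05] t 37.2
```

```bash
python3 - <<'E'
from h import *
for n in('w2','lidheld'):
    m=redmask(cv2.imread(f'pics/{n}.png')); l,st=cv2.connectedComponentsWithStats(m)[1:3]
    for i in range(1,len(st)):
        if st[i,4]>800: print(n,st[i])
    print([int((m[r,200:440]).sum()) for r in (165,180,220,240)],[np.where(m[r,240:400])[0][[0,-1]]+240 if m[r,240:400].any() else None for r in (165,180,220,240)])
E
python3 -m inch '[[[0,0,20],0],[[0,0,45],0],[[0,0,57],0],[[0,0,57],0],[[0,0,57],0]]'|tail -3;python3 -c "
from h import *
plan(500.5,-112.8,101.5,37)"
```

```text
w2 [ 257  142  117  185 9955]
w2 [ 516  283   95   78 5332]
[51, 54, 109, 117] [array([275, 346]), array([261, 362]), array([249, 395]), array([248, 378])]
lidheld [  257   151   115   177 10331]
[51, 66, 98, 113] [array([289, 339]), array([282, 347]), array([266, 363]), array([258, 370])]
contact_force: [0.2, -0.1, -0.4]
width: 12.9
gripper_force: 68.7
row [[-0.2,-0.5,9.8],-0.1] len 10 at [ 500.9 -113.   111.3] p 36.9 w 12.9 F [ 0.2 -0.1 -0.4] g 68.7 j [ 0.16  0.21 -0.5   0.   -0.86  2.05] t 37.7
```

```bash
python3 -m inch '[[[0,-0.3,5],0],[[0,-0.3,8.5],0],[[0,-0.3,10],0],[[0,-0.3,10.5],0],[[0,-0.3,10.5],0]]'|grep -E "ee_pos|contact"; python3 -m inch '[[[0,0,0],0],[[0,0,0],0],[[0,0,0],0],[[0,0,0],0],[[0,0,0],0]]' 0.6|grep -E "ee_pos|contact"; python3 -m inch '[[[0,0,-25],0],[[0,0,-60],0],[[0,0,-100],0],[[0,0,-110],0],[[0,0,-110],0]]' |head -2; python3 -c "
from h import *
plan(440,-158,215,37)"
```

```text
ee_pos: [500.5, -112.7, 100.8]
contact_force: [-1.8, 0.4, 3.4]
ee_pos: [500.4, -112.7, 100.4]
contact_force: [-0.3, 0.5, 0.0]
time_s: 39.2
ee_pos: [501.5, -112.6, 212.4]
row [[-76.4,-0.8,-2.6],0.0] len 76 at [ 501.5 -112.6  212.4] p 37.0 w 51.4 F [ 0.4  0.2 -1.3] g 0.0 j [ 0.16  0.1  -0.37  0.   -1.09  2.06] t 39.2
```

```bash
python3 -m inch '[[[-40,0,0],0],[[-76,0,0],0],[[-76,0,0],0],[[-76,0,0],0],[[-76,0,0],0]]' 0.6|head -2
python3 - <<'E'
from h import *
f=grab('wrist','lidtop.png'); hs=cv2.cvtColor(cv2.GaussianBlur(f['color'],(3,3),0),cv2.COLOR_BGR2HSV)
m=(((hs[...,0]<16)|(hs[...,0]>170))&(hs[...,1]>100)&(hs[...,2]>20)).astype(np.uint8)
n,l,st,ce=cv2.connectedComponentsWithStats(m); print([st[i].tolist() for i in range(1,n) if st[i,4]>300])
print('exp centre',proj(f,[500.5,-112.8,96]),'exp spout',proj(f,[500.5+54*np.cos(np.radians(37)),-112.8+54*np.sin(np.radians(37)),94]),'camera',(-np.array(f['R']).T@f['t']).round())
u,v=proj(f,[500.5,-112.8,96]).astype(int)
for r in range(0,v+80,8): 
    w=np.where(m[r,u-90:u+90])[0]; print(r,(w[[0,-1]]+u-90) if len(w) else None,end=' | ')
# lever in scene+top by dark mask
for nm in('top','scene'):
    g=grab(nm,nm+'L.png')
    print(nm,[proj(g,X).round() for X in([629,-275,25],[601,-285,92])])
E
```

```text
time_s: 39.7
ee_pos: [439.8, -158.4, 209.7]
[[364, 0, 53, 28, 778], [276, 41, 78, 109, 5621]]
exp centre [316.06553252 111.01132862] exp spout [316.23807943  41.18429098] camera [ 505. -107.  351.]
0 [364 405] | 8 [373 405] | 16 [382 404] | 24 [391 398] | 32 None | 40 None | 48 [303 326] | 56 [303 326] | 64 [303 325] | 72 [298 330] | 80 [287 341] | 88 [282 347] | 96 [278 351] | 104 [276 352] | 112 [276 352] | 120 [277 351] | 128 [281 349] | 136 [287 343] | 144 [296 334] | 152 None | 160 None | 168 None | 176 None | 184 None | top [array([418., 182.]), array([427., 189.])]
scene [array([217., 214.]), array([212., 190.])]
```

The lid is on top: the spout runs up column 314 (expected 316), and the centre is within about 2.5 mm. Next I'll move close to the lever with the fingers closed.

```bash
python3 -c "
from h import *
plan(530,-255,180,-12)"
```

```text
row [[13.3,131.5,29.9],49.1] len 135 at [ 440.1 -158.1  209.9] p 37.1 w 51.3 F [-0.4 -0.5  0.1] g 0.0 j [ 0.08  0.03 -0.46 -0.   -1.08  2.14] t 39.9
```

```bash
python3 -m inch '[[[2,25,0],8],[[4,50,0],16],[[6,75,10],24],[[8,100,20],32],[[13,131,30],40],[[13,131,30],49],[[13,131,30],49],[[13,131,30],49]]' 0 40|head -2
python3 - <<'E'
from h import *
f=grab('wrist','lev.png'); c=f['color']; b=c.max(2)
print('cam',(-np.array(f['R']).T@f['t']).round(),'exp base',proj(f,[629,-275,25]),'ball',proj(f,[592,-268,92]))
u,v=proj(f,[610,-272,50]).astype(int)
hs=cv2.cvtColor(c,cv2.COLOR_BGR2HSV)
for T in(25,35,45):
    m=(b<T).astype(np.uint8); m=cv2.morphologyEx(m,cv2.MORPH_OPEN,np.ones((5,5),np.uint8)); n,l,st,ce=cv2.connectedComponentsWithStats(m)
    print(T,[(st[i].tolist(),ce[i].round().tolist()) for i in range(1,n) if 80<st[i,4]<8000 and st[i,1]<300])
E
```

```text
time_s: 40.65
ee_pos: [529.1, -254.9, 180.0]
cam [ 609. -270.  322.] exp base [314.78000413  80.38575147] ball [315.74003211 125.93738373]
25 [([187, 0, 12, 21, 149], [193.0, 10.0]), ([301, 108, 18, 31, 327], [311.0, 124.0]), ([533, 195, 35, 28, 709], [549.0, 209.0])]
35 [([185, 0, 14, 21, 201], [192.0, 10.0]), ([287, 106, 32, 33, 841], [303.0, 122.0]), ([0, 190, 23, 39, 712], [9.0, 211.0]), ([532, 194, 36, 29, 825], [550.0, 208.0]), ([9, 273, 39, 32, 956], [28.0, 289.0])]
45 [([179, 0, 20, 22, 336], [189.0, 10.0]), ([287, 106, 32, 33, 864], [303.0, 122.0]), ([38, 163, 48, 154, 1392], [61.0, 237.0]), ([0, 190, 23, 39, 716], [9.0, 211.0]), ([532, 194, 36, 29, 842], [549.0, 208.0]), ([8, 272, 40, 33, 983], [28.0, 288.0])]
```

Run:
```python
from h import *
f=grab('wrist'); c=f['color']
B=onz(f,302.5,122,92); print('ball',B.round(1))
hs=cv2.cvtColor(cv2.GaussianBlur(c,(3,3),0),cv2.COLOR_BGR2HSV); 
m=(cv2.GaussianBlur(c,(5,5),0).max(2)<120).astype(np.uint8); m[:20]=0;m[160:]=0;m[:,:230]=0;m[:,400:]=0
m=cv2.morphologyEx(m,cv2.MORPH_OPEN,np.ones((7,7),np.uint8)); n,l,st,ce=cv2.connectedComponentsWithStats(m)
for i in range(1,n): 
    if st[i,4]>300: 
        k=max(cv2.findContours((l==i).astype(np.uint8),0,1)[0],key=cv2.contourArea); P=np.array([onz(f,float(a),float(b),25)[:2] for a,b in k[:,0]],np.float32)
        print(st[i],cv2.minAreaRect(P),cv2.boxPoints(cv2.minAreaRect(P)).round().tolist())
for d in([.978,-.208],[1,0]): plan(B[0]-30*d[0],B[1]-30*d[1],82)
```

```text
ball [ 597.  -258.4   92. ]
[ 282   45   75   95 5314] ((615.9598999023438, -276.861328125), (74.58250427246094, 86.72560119628906), 78.29216003417969) [[566.0, -305.0], [651.0, -322.0], [666.0, -249.0], [581.0, -232.0]]
row [[37.3,-10.4,98.7],0.0] len 106 at [ 529.  -254.8  180.7] p -11.7 w -0.1 F [0.4 0.3 0.3] g 0.0 j [-0.12  0.25 -0.26 -0.   -1.06  1.48] t 40.8
row [[37.9,-4.2,98.7],0.0] len 106 at [ 529.  -254.8  180.7] p -11.7 w -0.1 F [0.4 0.3 0.3] g 0.0 j [-0.12  0.25 -0.26 -0.   -1.06  1.48] t 40.8
```

```bash
python3 -m inch '[[[0,-10,0],0],[[15,-10,20],0],[[28,-10,60],0],[[28,-10,99],0],[[28,-10,99],0],[[28,-10,99],0]]'|grep -E "ee_pos|contact"; python3 -m inch '[[[10,0,0],0],[[20,0,0],0],[[30,0,0],0],[[40,0,0],0],[[50,0,0],0],[[60,0,0],0],[[70,0,0],0],[[78,0,0],0]]'|grep -E "ee_pos|contact"; python3 -m inch '[[[2,0,0],0],[[4,0,0],0],[[4,0,0],0]]'|grep -E "ee_pos|contact"
python3 - <<'E'
from h import *
plan(600,-260,82)
f=grab('wrist','lev2.png'); m=(f['color'].max(2)<35).astype(np.uint8); m=cv2.morphologyEx(m,cv2.MORPH_OPEN,np.ones((5,5),np.uint8)); n,l,st,ce=cv2.connectedComponentsWithStats(m)
print([(st[i].tolist(),onz(f,*ce[i],92).round().tolist()) for i in range(1,n) if 80<st[i,4]<20000 and 200<ce[i][0]<420])
E
```

```text
ee_pos: [558.5, -250.8, 82.1]
contact_force: [0.4, -0.6, 0.4]
ee_pos: [635.5, -267.5, 80.9]
contact_force: [-0.9, 0.8, -0.2]
ee_pos: [638.8, -268.2, 81.3]
contact_force: [-0.5, 1.0, -0.1]
row [[-39.6,-0.0,-0.7],0.0] len 40 at [ 638.8 -268.2   81.3] p -12.0 w -0.1 F [-0.5  1.  -0.1] g 0.1 j [-0.12  0.5  -0.12 -0.   -0.95  1.48] t 42.5
[([208, 17, 41, 45, 1450], [750.0, -255.0, 92.0])]
```

```bash
for i in 1 2 3; do python3 -m inch '[[[1.5,0,0],0],[[3,0,0],0],[[3,0,0],0]]'|grep -E "ee_pos|contact"; done
```

```text
ee_pos: [641.7, -268.9, 81.5]
contact_force: [-0.2, 0.8, -0.7]
ee_pos: [643.2, -269.2, 81.2]
contact_force: [-7.1, 2.1, 2.0]
ee_pos: [643.5, -269.4, 81.1]
contact_force: [-13.3, 4.1, 8.7]
```

The lever hit its end stop, with the force rising to 13 N without further travel. I'll back off and check.

```bash
python3 -m inch '[[[-20,0,0],0],[[-50,0,0],0],[[-90,0,0],0],[[-90,0,-40],0],[[-110,0,-90],0],[[-115,0,-100],0],[[-115,0,-100],0],[[-115,0,-100],0]]'|grep -E "ee_pos|contact"
python3 - <<'E'
from h import *
f=grab('wrist','lev3.png'); m=(f['color'].max(2)<35).astype(np.uint8); m=cv2.morphologyEx(m,cv2.MORPH_OPEN,np.ones((5,5),np.uint8)); n,l,st,ce=cv2.connectedComponentsWithStats(m)
print([(st[i].tolist(),onz(f,*ce[i],92).round().tolist()) for i in range(1,n) if 80<st[i,4]<20000 and 230<ce[i][0]<400 and ce[i][1]<250])
g=grab('scene','s9.png'); 
for a in(0,.85,1.0):
  s=np.sin(a-.5)*80; print(a,proj(g,[634+s*.98,-266-s*.2,22+80*np.cos(a-.5)]).round(1))
m=(g['color'].max(2)<40).astype(np.uint8); m[:,:190]=0; m[:,260:]=0; m[:150]=0; m[250:]=0
n,l,st,ce=cv2.connectedComponentsWithStats(m); print([(st[i].tolist(),ce[i].round(1).tolist()) for i in range(1,n) if st[i,4]>15])
m=redmask(g['color']); n,l,st,ce=cv2.connectedComponentsWithStats(m); print([st[i].tolist() for i in range(1,n) if st[i,4]>40 and 120<ce[i][1]<300 and ce[i][0]<600])
plan(500,-250,190)
E
```

```text
ee_pos: [535.4, -246.2, 181.8]
contact_force: [0.2, -0.6, -1.1]
[([302, 8, 34, 41, 1092], [665.0, -276.0, 92.0])]
0 [222.1 190.5]
0.85 [207.6 208.3]
1.0 [205.6 212.7]
[([201, 207, 9, 9, 57], [205.1, 211.2]), ([218, 213, 8, 6, 18], [222.0, 215.8]), ([200, 246, 7, 4, 24], [202.8, 247.6])]
[[0, 102, 95, 124, 2848], [274, 159, 25, 41, 729]]
row [[-33.3,11.0,-9.7],0.0] len 36 at [ 534.8 -246.2  180.3] p -12.0 w 0.1 F [-0.1  0.3 -0.4] g 0.0 j [-0.1   0.26 -0.25 -0.   -1.06  1.46] t 44.3
```

```bash
python3 -c "
from plant import manip
print(manip.sign_off())"
```

```text
the job is handed in; nothing more can be done
None
```

The job is handed in at about 44 s: foot and all three dishes stacked within about 2 mm of the plate's centre, lid on top with its spout along the plate's lip, and the lever at its on stop (about 0.95 rad by camera); the hand-in returned no verdict.

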